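Put up the folding two-tier sample stand on the deli counter

ROBOT

A 6-joint arm with a two-finger parallel gripper is mounted at the origin on the work surface. World frame = base frame: x ahead of the robot, y to its left, z up, the work surface at z = 0. Lengths are in m, angles in degrees, forces in N, time in s.
With the tool pointing down it reaches from about 0.325 to 0.85 m from the base axis. Payload 15.5 kg.
Tool frame: the origin (TCP) lies midway between the tips of the shut fingers; the grasp point (between the pads) lies 19 mm behind it; y points along the fingers, x is the direction in which the jaws open and shut, and the axes are right-handed (so a half turn about y gives the same grasp; the last joint's range is limited). The gripper opens to 91 mm and grips with 3 to 60 N. Pads are 32 mm wide; open, the fingers measure 118 mm over their backs; the gripper's body (76 mm by 178 mm) begins 60 mm behind the grasp point.
Start: joints at [61.793, 28.281, 77.091, -0, 74.628, -5.472], TCP at [0.242, 0.576, 0.214] pointing down, gripper open.
Joint ranges: [-166.48, 166.48], [-47.26, 123.95], [12.59, 153.08], [-70.14, 250.14], [6.76, 159.57], [-176.63, 176.63]. Speed limits (degrees/s): [108.29, 108.29, 147.25, 172.46, 172.46, 172.46].

INTERFACE

Orientations are given as a 3x3 rotation matrix whose columns are the frame's x, y, z axes.
In Python, from bench import ctrl gives the robot as it stands. The module is installed in compiled form; this text tells all that it offers. Calls block until the motion is done:
- ctrl.goto(position, orientation): joint-space move of the TCP to a pose.
- ctrl.move_l(position, vel=0.15, ori=None, contact_N=None): straight line of the TCP; ori=None keeps the orientation; vel is the mean speed in m/s. With contact_N (N) it stops when the force on the tool has changed by that much, and returns True; else False.
- ctrl.movej(angles): joint-space move.
- ctrl.command_gripper(opening): opening from 0.0 (shut) to 1.0 (fully open); the grip force is fixed at half the most; returns when the fingers have stopped.
- ctrl.sleep(seconds).
- ctrl.ik(position, orientation): joint angles nearest the present ones, or None.
- ctrl.read_camera(name): name is "side" or "top"; returns the picture (420x560x3 uint8, blue, green, red); there is no depth.
- ctrl.camera_params(name): a dict with "fx", "fy", "cx", "cy" (pixels), "D" ([k1, k2, p1, p2, k3] as OpenCV has them; the pictures are not rectified), "pose" (4x4, takes a point from camera to world coordinates). Camera axes: x right, y up, looking along -z (the intrinsics and any distortion apply to the point x, -y, -z); pixel columns grow to the right and rows downward; lengths in m; the calibration is good to about 2 mm. A picture is of the moment at which its call begins. camera_params takes no time and is no camera call.
A pose or a line that the arm cannot do raises ctrl.MotionError and nothing moves.
- ctrl.sign_off(): hands the job in, once; it reports no verdict.
Readings, each from a call of its own:
- ctrl.current_t(): time.
- ctrl.current_q(): joint angles.
- ctrl.current_dq(): joint speeds.
- ctrl.current_effort(): joint torques, N m.
- ctrl.current_tool_pos(): TCP position.
- ctrl.current_eef_rot(): TCP orientation.
- ctrl.current_contact_force(): force on the tool from outside, world axes, zero at the start.
- ctrl.current_wrist_torque(): the same for the moment, N m.
- ctrl.current_grip_width(): opening from 0.0 (shut) to 1.0 (fully open).
Only numpy, scipy, OpenCV 4.12 (cv2) and the standard library are available. Lean on these libraries where they do the work, as an engineer would, in place of code of your own. Each camera call takes 0.05 s, during which the arm holds its last target. There are 200 camera calls.

TASK

Put up the two-tier counter stand: slide its top tray right out from under the low shelf onto the open counter and let go of it there, and swing both folded end frames of the stand up until they click upright. Then pick the tray up by the middle of its handle and set it on the stand with all four posts fully home in its corner sockets, handle up and level. Leave the stock standing about where it is.

Things in the scene. Friction and masses are not known exactly. Their poses are not given: they have to be found in the camera images.
- stand: Base of the two-tier stand, standing by its weight (4 kg) on the counter: dark steel plate 224 mm (x) by 290 mm (y), 8 mm thick with a lip up to 18 mm. Origin at the centre of its underside, z up; y runs along it from end frame to end frame. The two steel end frames hinge at y = +125 mm (left) and -125 mm (right), 46 mm above the counter, axis along x. Folded, they lie level, pointing to its middle.
- stand_top (a point): Point midway between the four post tips when both frames are upright: 164 mm above the counter on the stand's centre; axes as the stand's. Each frame has two posts of 10 mm diameter at x = +85 and -85 mm, 118 mm long from hinge to rounded tip. Upright, the posts stand at y = +125 and -125 mm and the crossbars' centres are 134 mm above the counter.
- left_bar (a point): Middle of the crossbar of the left end frame (hinged at the stand's +y end): a 10 mm round bar along x, 170 mm long, joining the posts 88 mm from the hinge. It moves on a circle of 88 mm about the hinge. Folded, 33 mm are free below it.
- right_bar (a point): Middle of the crossbar of the right end frame (hinged at the stand's -y end); the same as the left one, mirrored.
- left_frame (a joint): Angle of the left end frame, rad: 0 folded flat (pointing to the stand's -y), growing as it swings up, 1.57 upright at its stop. Stiff hinge: it stays where it is left; about 2 N at the crossbar move it. From about 1.0 rad the posts must be pushed past spring balls (about 6 N more at the crossbar), over the top at 1.3 to 1.4 rad; from about 1.45 it is drawn to the stop and stays.
- right_frame (a joint): Angle of the right end frame, rad: 0 folded flat (pointing to the stand's +y), growing as it swings up, 1.57 upright at its stop. Same hinge and spring balls as the left one.
- tray_center (a point): Centre of the loose top tray, 55 mm above the underside of its feet; z up. Steel, 200 mm (its x) by 280 mm (its y), about 0.7 kg, the same if turned half round. A fixed handle of 12 mm round bar arches over the middle along x: level bar 50 mm above this point from x = -74 to +74 mm, upright legs at x = -94 and +94 mm from 27 mm below to 30 mm above this point. Seated: 199 mm above the counter.
- tray: The same tray; origin at the centre of the underside of its feet, same axes. Feet: four square corner sockets open below, 17 mm wide inside, 23 mm outside, 20 mm deep, at x = +85, -85 and y = +125, -125 mm. Floor top 24 mm, rim 45 mm above the feet. It starts on the counter with its -x side, towards the robot, sticking out 75 to 95 mm from under the low shelf, which covers the handle's middle.
- overshelf: Low white counter shelf, fixed: board 240 mm deep (x), 400 mm wide (y), underside 135 mm, top 150 mm above the counter, on side panels 366 mm apart inside. Origin on the open counter 100 mm in front of the middle of the board's front edge (front edge at x = +100 mm, side panels from x = +135 mm). The 200 mm deep tray is right out when its centre is at this origin.
- tub_a: White round tub, 88 mm diameter, 50 mm high, on top of the low shelf. Leave alone. Origin under its centre.
- tub_b: White round tub, 88 mm diameter, 50 mm high, on top of the low shelf. Leave alone. Origin under its centre.
- tub_c: White round tub, 88 mm diameter, 50 mm high, at the side. Leave alone. Origin under its centre.
- pot: Small white pot with cork lid, 58 mm diameter, 46 mm high, between the stand and the tray. Leave alone. Origin under its centre.
- jar: Amber glass jar with brass cap, 54 mm diameter, 75 mm high, between the stand and the tray. Leave alone. Origin under its centre.
- cheese: Block of yellow cheese, 110 by 70 mm, 45 mm high, at the side. Leave alone. Origin under its centre.

How it is judged (in metres and radians):
On the way:
1. both end frames are clicked upright while the tray, drawn out from under the shelf, stands on the counter, let go of (value of joint each of left_frame, right_frame above 1.5 rad and x of tray_center in the frame of overshelf below 0.02 m and height (world z) of tray_center below 0.062 m and angle between tray_center's own z axis and vertical below 0.1 rad and contact force between tray and the fingers below 0.2 N), for 0.2 s.
At the end, for the whole second after the job is handed in: Both end frames stand upright past their detents (over 1.50 rad); the tray sits on the four posts with every post home in its socket: centred within 7 mm, its centre 31 to 39 mm above the post tips, handle up, level within 0.04 rad, in line with the stand within 0.06 rad, at rest and let go of (value of joint each of left_frame, right_frame above 1.5 rad and horizontal distance between tray_center and stand_top below 0.007 m and z of tray_center in the frame of stand_top between 0.031 and 0.039 m and angle between tray_center's own z axis and vertical below 0.04 rad and angle between the x axis of tray_center and the x axis of stand, either way round below 0.06 rad and linear speed of tray below 0.02 m/s and contact force between tray and the fingers below 0.2 N); the robot touches nothing.
It fails at once if the stock standing about is shifted by more than 40 mm (distance of any of tub_a, tub_b, tub_c, pot, jar, cheese from where it was at the start of the episode above 0.04 m).
It also fails if it takes over 72 s, if anything falls off the work surface, if the arm or the gripper's body presses on something with over 40 N, if the wrist force passes 120 N, or if a joint passes its speed limit or range.

## Working session

There is one attempt and no reset: what is moved stays moved. The work goes in short steps, each a Python script; the robot and the scene stay as the last script left them, time stands still between calls to the robot, and variables do not carry over. Pictures are saved under pics/ and viewed, about 8 in all and at most 12, crops included, and the job is handed in when it is done.

```bash
mkdir -p pics; python3 - <<'E'
from bench import ctrl
import cv2,numpy as np
np.set_printoptions(precision=4,suppress=True)
for n in("top","side"):
    im=ctrl.read_camera(n); cv2.imwrite(f"pics/{n}0.png",im); p=ctrl.camera_params(n); print(n,p)
print(ctrl.current_t(),ctrl.current_tool_pos(),ctrl.current_eef_rot())
E
```

```text
top {'fx': 428.7541298396727, 'fy': 428.7541298396727, 'cx': 288.62212538457163, 'cy': 207.5967973292959, 'D': array([-0.0354,  0.    ,  0.    ,  0.    ,  0.    ]), 'pose': array([[-0.0121,  0.9764, -0.2154,  0.2675],
       [-0.9999, -0.0122,  0.0009,  0.0048],
       [-0.0018,  0.2154,  0.9765,  1.5042],
       [ 0.    ,  0.    ,  0.    ,  1.    ]])}
side {'fx': 430.44143281352257, 'fy': 430.44143281352257, 'cx': 281.77929294348723, 'cy': 199.93501169047786, 'D': array([0.0203, 0.    , 0.    , 0.    , 0.    ]), 'pose': array([[ 0.8124,  0.4261, -0.3981,  0.1081],
       [-0.5831,  0.5859, -0.5628, -0.6492],
       [-0.0065,  0.6893,  0.7244,  0.9465],
       [ 0.    ,  0.    ,  0.    ,  1.    ]])}
0.1 [0.2414 0.5761 0.2134] [[ 0.3865 -0.0005 -0.9223]
 [ 0.9223 -0.001   0.3865]
 [-0.0011 -1.      0.0001]]
```

View pics/top0.png

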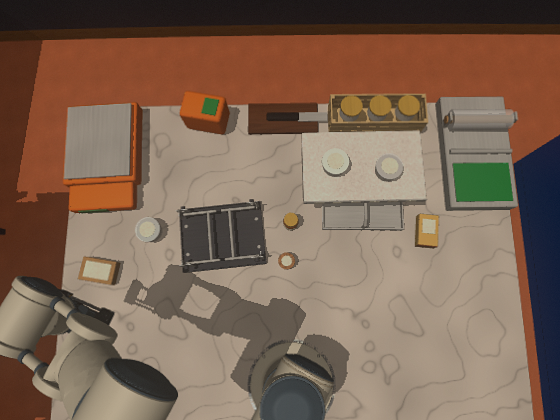

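View pics/side0.png

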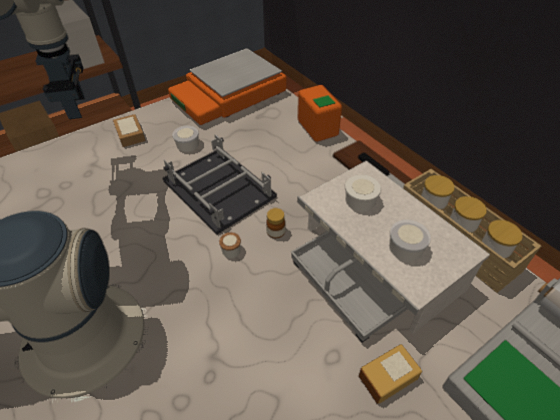

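Top: stand at about (223,237), tray (323-404, 203-230) under the shelf, jar (291,220), pot (287,260). Side shows the same layout with folded frames. Next: enlarged crops for exact features.

```bash
python3 - <<'E'
import cv2,numpy as np
t=cv2.imread("pics/top0.png");s=cv2.imread("pics/side0.png")
def crop(im,x,y,w,h,k=4):
    o=cv2.resize(im[y:y+h,x:x+w],None,fx=k,fy=k,interpolation=cv2.INTER_CUBIC)
    for i in range(0,w,10):
        if (x+i)%10==0: cv2.putText(o,str(x+i),(i*k,8),0,.3,(0,0,255),1); cv2.line(o,(i*k,10),(i*k,14),(0,0,255))
    for j in range(0,h,10): cv2.putText(o,str(y+j),(0,j*k+4),0,.3,(0,0,255),1)
    return o
a=crop(t,170,190,100,90);b=crop(t,310,190,100,50)
c=crop(s,160,130,120,100,3);d=crop(s,290,220,120,120,3)
cv2.imwrite("pics/cropt.png",cv2.hconcat([a,cv2.copyMakeBorder(b,0,160,0,0,0)]))
cv2.imwrite("pics/crops.png",cv2.hconcat([cv2.copyMakeBorder(c,0,60,0,0,0),d]))
E
```

```text
(no output)
```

View pics/cropt.png

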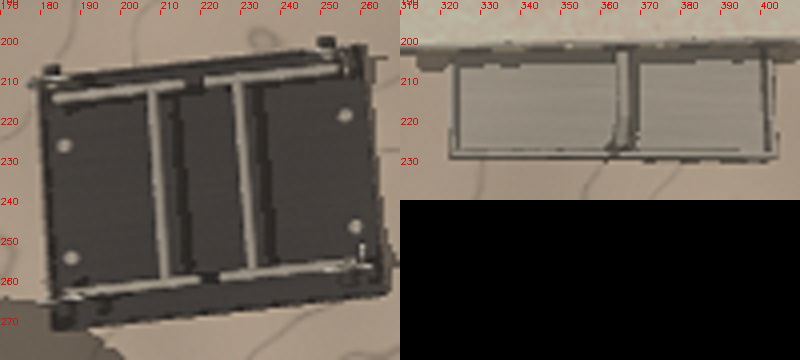

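View pics/crops.png

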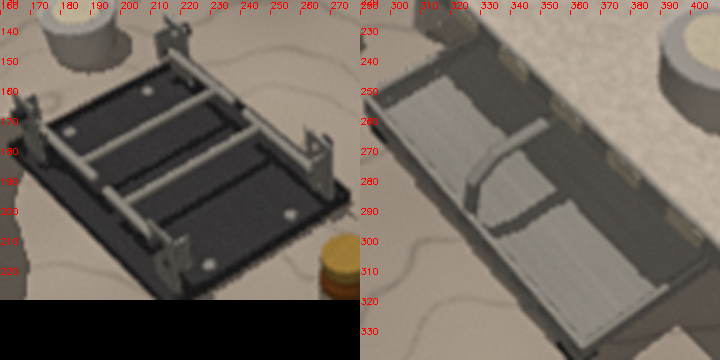

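Top crop: left crossbar (208,212.5)-(211,259), right crossbar (229.5,210.5)-(233,257); tray front rim (322.5,229)-(404.5,229), handle bar column ≈ (365.5,204)-(363.5,224). Side crop: left bar (233,161)-(188,183), right bar (246,172)-(201,198); handle bar (332,275)-(352.7,261).

```bash
cat >h.py <<'E'
from bench import ctrl
import cv2,numpy as np
np.set_printoptions(precision=4,suppress=True)
def ray(n,uv):
    p=ctrl.camera_params(n);K=np.array([[p["fx"],0,p["cx"]],[0,p["fy"],p["cy"]],[0,0,1]])
    x,y=cv2.undistortPoints(np.array([[uv]],float),K,np.array(p["D"]))[0,0]
    P=np.array(p["pose"]); return P[:3,3],P[:3,:3]@np.array([x,-y,-1.])
def plane(n,uv,z):
    o,d=ray(n,uv); return o+d*(z-o[2])/d[2]
def tri(a,b):
    (o,d),(p,e)=ray("top",a),ray("side",b)
    s=np.linalg.lstsq(np.c_[d,-e],p-o,rcond=None)[0]
    A,B=o+s[0]*d,p+s[1]*e; return (A+B)/2,np.linalg.norm(A-B)
def project(n,X):
    p=ctrl.camera_params(n);P=np.linalg.inv(np.array(p["pose"]));c=P[:3,:3]@X+P[:3,3]
    K=np.array([[p["fx"],0,p["cx"]],[0,p["fy"],p["cy"]],[0,0,1]])
    return cv2.projectPoints(np.array([[c[0],-c[1],-c[2]]]),np.zeros(3),np.zeros(3),K,np.array(p["D"]))[0].ravel()
def line(t1,t2,s1,s2):
    "3D line seen as t1-t2 in top and s1-s2 in side: point and direction"
    o,_=ray("top",t1);n=np.cross(ray("top",t1)[1],ray("top",t2)[1])
    p,_=ray("side",s1);m=np.cross(ray("side",s1)[1],ray("side",s2)[1])
    n/=np.linalg.norm(n);m/=np.linalg.norm(m)
    d=np.cross(n,m);X=np.linalg.lstsq(np.array([n,m]),np.array([n@o,m@p]),rcond=None)[0]
    return X,d/np.linalg.norm(d)
def down(ang):
    "tool pointing down, jaws opening along world direction ang (deg)"
    c,s=np.cos(np.radians(ang)),np.sin(np.radians(ang))
    x=np.array([c,s,0]);y=np.array([0,0,-1.]);return np.c_[x,y,np.cross(x,y)]
E
python3 - <<'E'
from h import *
for a in[((208,212.5),(233,161)),((211,259),(188,183)),((229.5,210.5),(246,172)),((233,257),(201,198))]: print(*tri(*a),"z46:",plane("top",a[0],.046),plane("side",a[1],.046))
print("plate/lip corners z18");
for uv in[(180,211),(258.5,201),(267,263),(183,272)]: print(plane("top",uv,.018))
X,d=line((365.5,204),(363.5,224),(332,275),(352.7,261));print("handle",X,d, [X+d*(x-X[0])/d[0] for x in(.5,.55)], plane("top",(365.5,204),.105),plane("top",(363.5,224),.105))
print("rim",plane("top",(322.5,229),.045),plane("top",(404.5,229),.045),tri((322.5,229),(295,250)),tri((404.5,229),(363,332)))
for n,uv,z in[("jar",(291,218),.075),("pot",(287,260),.046),("shelfF1",(302,201),.15),("shelfF2",(425,202),.15),("tuba",(336,160),.2),("tubb",(389,166),.2)]: print(n,plane("top",uv,z))
E
```

```text
[0.578  0.2846 0.041 ] 0.0037224292495266235 z46: [0.5752 0.2843 0.046 ] [0.5773 0.2791 0.046 ]
[0.4138 0.2686 0.0505] 0.00153205371799683 z46: [0.4135 0.2696 0.046 ] [0.4161 0.273  0.046 ]
[0.5812 0.2089 0.0489] 0.0007890843735060354 z46: [0.5814 0.2094 0.046 ] [0.5831 0.2116 0.046 ]
[0.4188 0.1951 0.0452] 0.001560289332856789 z46: [0.4195 0.1948 0.046 ] [0.4178 0.1945 0.046 ]
plate/lip corners z18
[0.5878 0.3896 0.018 ]
[0.6208 0.1105 0.018 ]
[0.4003 0.0806 0.018 ]
[0.3726 0.3703 0.018 ]
handle [-0.0027 -0.1924 -0.0637] [-0.9583  0.1019 -0.2671] [array([ 0.5   , -0.2458,  0.0764]), array([ 0.55  , -0.2511,  0.0904])] [ 0.5853 -0.2541  0.105 ] [ 0.5174 -0.244   0.105 ]
rim [ 0.5124 -0.1123  0.045 ] [ 0.5087 -0.3958  0.045 ] (array([ 0.5183, -0.1149,  0.0479]), np.float64(0.01381789209397235)) (array([ 0.5055, -0.3909,  0.0623]), np.float64(0.0007045859640074006))
jar [ 0.5465 -0.0041  0.075 ]
pot [0.4072 0.0113 0.046 ]
shelfF1 [ 0.5876 -0.04    0.15  ]
shelfF2 [ 0.5793 -0.4403  0.15  ]
tuba [ 0.7091 -0.1496  0.2   ]
tubb [ 0.687  -0.3181  0.2   ]
```

```bash
cat >>h.py <<'E'
YAW=5.5
def swing(bar,sgn):
    R=down(90+YAW);yd=R[:,0]*sgn   # outward direction
    t0=ctrl.current_t()
    up=lambda z:np.array([bar[0],bar[1],z])
    ctrl.command_gripper(0.5)
    ctrl.goto(up(.13),R); print("hit",ctrl.move_l(up(.028),.12,contact_N=8),ctrl.current_tool_pos())
    ctrl.command_gripper(0.0); p=np.array(ctrl.current_tool_pos())
    print("w",ctrl.current_grip_width()*91,p,ctrl.current_contact_force())
    for th in np.r_[np.arange(.2,1.6,.2),1.6]:
        q=p+yd*.088*(1-np.cos(th))+np.array([0,0,.088*np.sin(th)])
        ctrl.move_l(q,.12)
        print("%.2f"%th,ctrl.current_contact_force(),end=" ")
    ctrl.sleep(.1); print(); e=np.array(ctrl.current_tool_pos()); print("end",e,ctrl.current_grip_width()*91)
    ctrl.command_gripper(0.35); ctrl.move_l(e+[0,0,.07],.2); print("F",ctrl.current_contact_force(),"dt",ctrl.current_t()-t0)
E
python3 - <<'E'
from h import *
swing((.496,.277),1)
for n in("top","side"): cv2.imwrite(f"pics/{n}1.png",ctrl.read_camera(n))
a,b=[cv2.imread(f"pics/{n}1.png") for n in("top","side")]
k=lambda im,x,y:cv2.resize(im[y:y+130,x:x+130],None,fx=3,fy=3,interpolation=2)
cv2.imwrite("pics/m1.png",cv2.hconcat([k(a,155,170),k(b,150,105)]))
E
```

```text
hit False [0.4964 0.2772 0.0286]
w 9.088118255598783 [0.496  0.2756 0.0279] [  2.6601 -13.223   -0.1935]
0.20 [ 0.0911  3.0676 -1.9168] 0.40 [ 0.9255  4.8323 -2.9504] 0.60 [ 1.1763  5.7722 -3.5458] 0.80 [ 2.5907  2.8828 -3.5395] 1.00 [ 2.1813 -4.755   5.0737] 1.20 [ 1.1312 -6.7625 12.0426] 1.40 [-0.3911 -0.5545 10.5987] 1.60 [-0.2292 -0.0148  8.9509] 
end [0.4875 0.3654 0.1157] 9.177973434390656
F [ 0.3758 -0.8788 -0.8098] dt 7.5
```

View pics/m1.png

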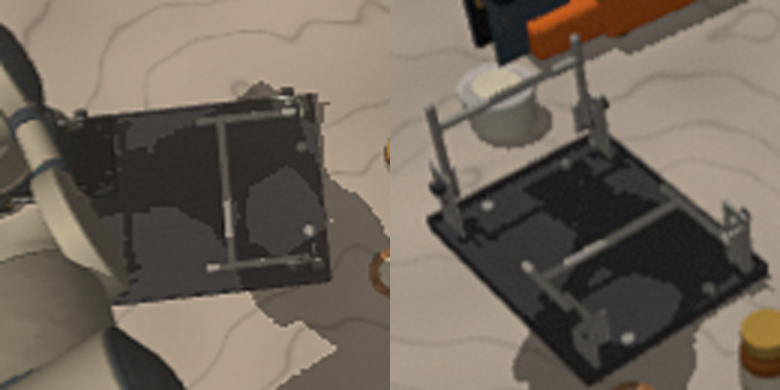

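Left frame is upright in the side view (both posts vertical). Now the right one.

```bash
python3 - <<'E'
from h import *
ctrl.move_l(np.array([.4995,.2005,.19]),.25)
swing((.4995,.2005),-1)
ctrl.goto(np.array([.45,-.1,.25]),down(90))
print(ctrl.current_t())
for n in("top","side"): cv2.imwrite(f"pics/{n}2.png",ctrl.read_camera(n))
a,b=[cv2.imread(f"pics/{n}2.png") for n in("top","side")]
k=lambda im,x,y:cv2.resize(im[y:y+120,x:x+100],None,fx=4,fy=4,interpolation=2)
cv2.imwrite("pics/m2.png",cv2.hconcat([k(a,170,170),k(b,170,105)]))
E
```

```text
hit False [0.5001 0.2007 0.0288]
w 9.551489149957995 [0.4996 0.2019 0.0282] [-3.4439 16.3434  0.6943]
0.20 [-1.12    2.0607 -1.2807] 0.40 [-3.4514  7.6022  2.6671] 0.60 [-5.1827 13.2069  7.9656] 0.80 [-10.0591  20.6492  19.0645] 1.00 [-9.9506 16.3563 25.0543] 1.20 [-8.5914 11.6003 23.1845] 1.40 [-4.2043 -0.3512 19.0211] 1.60 [-1.9655 -1.6515 12.8857] 
end [0.5087 0.1114 0.1164] 9.167384556403594
F [ 0.0931  0.2464 -0.0493] dt 5.9666999999999994
15.3833
```

View pics/m2.png

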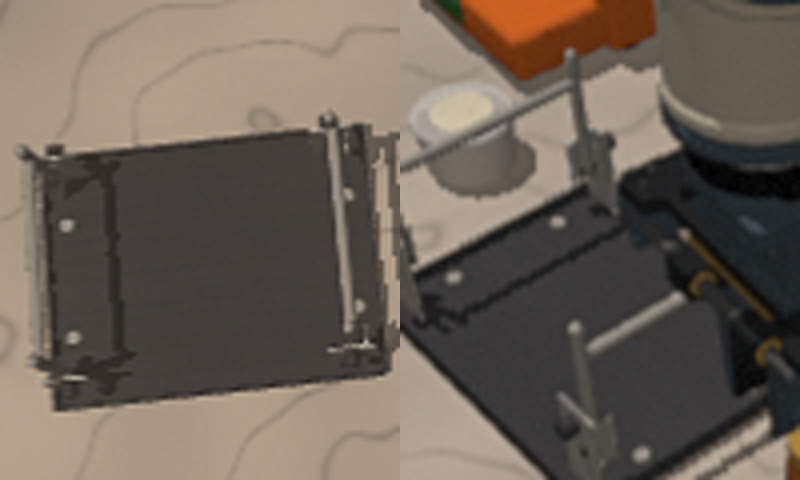

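Right frame also stands up (side view partly hidden by the gripper); post tips in top at ≈ (175.5,207.5), (178.8,260), (251.8,199.5), (257,251). Now draw out the tray.

```bash
python3 - <<'E'
from h import *
T=np.array([plane("top",uv,.164) for uv in[(175.5,207.5),(178.8,260),(251.8,199.5),(257,251)]])
print(T,T.mean(0))
R=down(89);g=np.array([.557,-.2535,.086])
ctrl.command_gripper(0.7)
ctrl.goto(g+[-.03,0,.11],R); ctrl.move_l(g+[0,0,.08],.2)
print("hit",ctrl.move_l(g,.12,contact_N=8),ctrl.current_tool_pos())
ctrl.command_gripper(0.0);p=np.array(ctrl.current_tool_pos())
print("w",ctrl.current_grip_width()*91,p,ctrl.current_contact_force())
d=np.array([np.cos(np.radians(-1)),np.sin(np.radians(-1)),0])
ctrl.move_l(p-d*.14,.1);print(ctrl.current_contact_force())
ctrl.command_gripper(0.5);e=np.array(ctrl.current_tool_pos());print(e)
ctrl.move_l(e+[0,0,.1],.2); ctrl.goto(np.array([.33,-.30,.30]),R)
print(ctrl.current_t())
for n in("top","side"): cv2.imwrite(f"pics/{n}3.png",ctrl.read_camera(n))
a,b=[cv2.imread(f"pics/{n}3.png") for n in("top","side")]
cv2.imwrite("pics/m3.png",cv2.hconcat([cv2.resize(a[170:320,160:440],None,fx=1.42,fy=1.42),cv2.resize(b[100:360,140:420],None,fx=1.42,fy=1.42)[:213]]) if 0 else cv2.vconcat([cv2.resize(a[180:300,160:420],None,fx=2.5,fy=2.5),cv2.resize(b[105:225,150:410],None,fx=2.5,fy=2.5)]))
E
```

```text
[[0.568  0.3668 0.164 ]
 [0.3996 0.3491 0.164 ]
 [0.5913 0.1217 0.164 ]
 [0.4251 0.1044 0.164 ]] [0.496  0.2355 0.164 ]
hit False [ 0.5574 -0.2537  0.0869]
w 11.346326826193573 [ 0.557  -0.2536  0.086 ] [ 0.3751 -1.4121 -0.5725]
[-6.7946 -1.7126  3.2122]
[ 0.4171 -0.2512  0.086 ]
22.4667
```

View pics/m3.png

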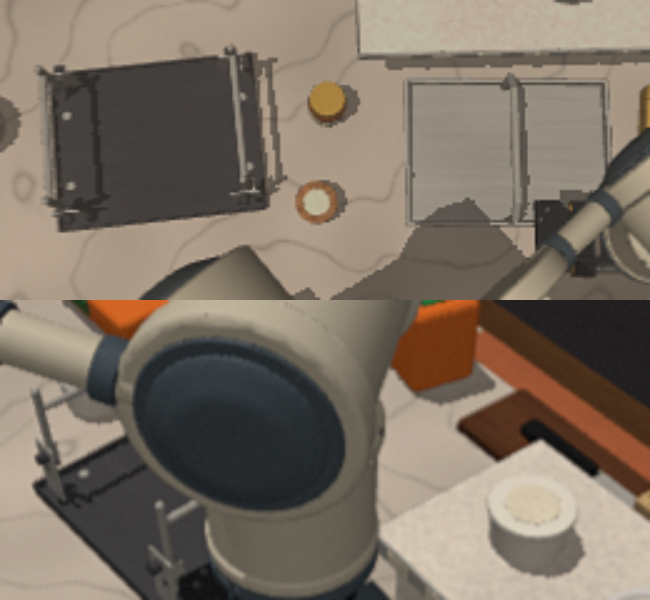

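Tray lies fully out in front of the shelf (top: rim (322,212)-(404,212), near edge row ≈269.6), jar and pot unmoved. One closer look at post tips and tray corners.

```bash
python3 - <<'E'
import cv2
a=cv2.imread("pics/top3.png")
def c(x,y,w=25,h=25,k=8):
    o=cv2.resize(a[y:y+h,x:x+w],None,fx=k,fy=k,interpolation=cv2.INTER_NEAREST)
    for i in range(0,w,5): cv2.putText(o,str(x+i),(i*k,8),0,.3,(0,0,255),1)
    for j in range(5,h,5): cv2.putText(o,str(y+j),(0,j*k+4),0,.3,(0,0,255),1)
    return o
r1=cv2.hconcat([c(165,197),c(240,189),c(312,202),c(392,202)])
r2=cv2.hconcat([c(165,248),c(245,241),c(312,257),c(355,202)])
cv2.imwrite("pics/m4.png",cv2.vconcat([r1,r2]))
E
```

```text
(no output)
```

View pics/m4.png

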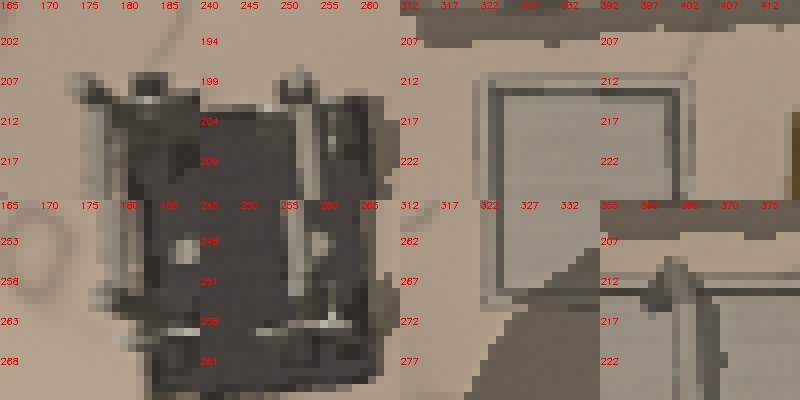

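Zoomed tips: (174.5,206.9), (251.6,198.8), (177.4,259.8), (256.4,251.8); tray outer rim corners (321,211), (403.4,211), (321.8,270.3); handle column ≈365.1 at row 217.

```bash
python3 - <<'E'
from h import *
T=np.array([plane("top",uv,.162)[:2] for uv in[(174.5,206.9),(177.4,259.8),(251.6,198.8),(256.4,251.8)]])
print(T,T.mean(0)); m=(T[0]+T[1]-T[2]-T[3])/2;n=(T[0]+T[2]-T[1]-T[3])/2
print("span",np.linalg.norm(m),np.linalg.norm(n),"yaw",np.degrees([np.arctan2(-m[0],m[1]),np.arctan2(n[1],n[0])]))
C=np.array([plane("top",uv,.045)[:2] for uv in[(321,211),(403.4,211),(321.8,270.3)]])
print(C,(C[1]+C[2])/2,np.linalg.norm(C[0]-C[1]),np.linalg.norm(C[0]-C[2])); 
d=C[0]-C[1];e=C[0]-C[2];print(np.degrees([np.arctan2(-d[0],d[1]),np.arctan2(e[1],e[0])]))
print(plane("top",(365.1,217),.108))
E
```

```text
[[0.5705 0.3707]
 [0.4005 0.354 ]
 [0.5941 0.1226]
 [0.4229 0.1064]] [0.497  0.2384]
span 0.2489177068276696 0.1713765965017857 yaw [5.3021 5.4893]
[[ 0.5759 -0.109 ]
 [ 0.5723 -0.3964]
 [ 0.371  -0.1059]] [ 0.4717 -0.2512] 0.2874951855919926 0.20484202110812086
[-0.7201 -0.8455]
[ 0.5404 -0.25    0.108 ]
```

```bash
python3 - <<'E'
from h import *
R=down(89.2);g=np.array([.472,-.2512,.086])
ctrl.goto(g+[0,0,.10],R);print("hit",ctrl.move_l(g,.12,contact_N=8),ctrl.current_tool_pos())
ctrl.command_gripper(0.0);p=np.array(ctrl.current_tool_pos());print(ctrl.current_grip_width()*91,p)
ctrl.move_l(p+[0,0,.21],.12);print("F",ctrl.current_contact_force(),ctrl.current_wrist_torque())
t=np.array([.497,.2382,.296])
ctrl.move_l(t,.2,ori=down(95.4));ctrl.move_l(t*[1,1,0]+[0,0,.262],.1);ctrl.sleep(.3)
print(ctrl.current_t(),ctrl.current_tool_pos(),ctrl.current_wrist_torque())
for n in("top","side"): cv2.imwrite(f"pics/{n}5.png",ctrl.read_camera(n))
a,b=[cv2.imread(f"pics/{n}5.png") for n in("top","side")]
cv2.imwrite("pics/m5.png",cv2.hconcat([cv2.resize(a[170:290,165:275],None,fx=3.5,fy=3.5,interpolation=0),cv2.resize(b[80:200,150:260],None,fx=3.5,fy=3.5)]))
E
```

```text
hit False [ 0.4723 -0.2516  0.0867]
11.228466405918612 [ 0.4721 -0.2513  0.0861]
F [-0.2804  0.6456 -7.8485] [ 0.042  -0.0017  0.0116]
30.2417 [0.4972 0.2383 0.2625] [ 0.0493 -0.0062 -0.0214]
```

View pics/m5.png

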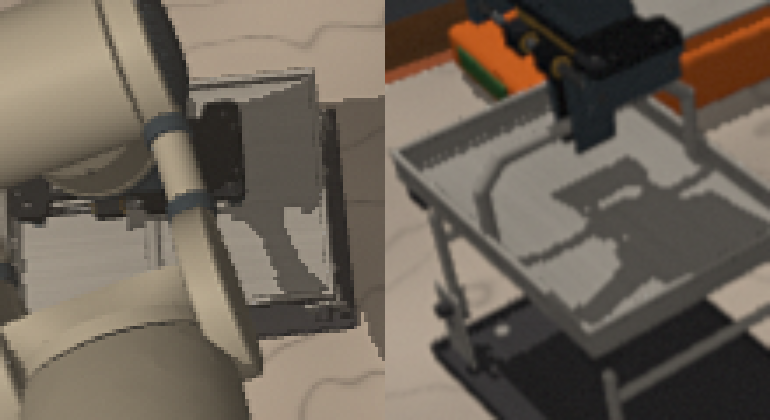

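```bash
python3 - <<'E'
from h import *
P=np.array([plane("top",u,.2215)[:2] for u in[(254.2,188.9),(260.2,255.2)]])
m=P.mean(0);e=P[0]-P[1];print(P,np.linalg.norm(e),"yaw",np.degrees(np.arctan2(e[1],e[0])),"c",m+.1415*np.array([-np.sin(.094),np.cos(.094)]))
c,s=np.cos(.094),np.sin(.094);Rz=np.array([[c,-s],[s,c]]);C=np.array([.497,.2382])
q=lambda x,y,z:project("side",np.r_[C+Rz@[x,y],z])
f=lambda uv:((uv-[150,80]+.5)*3.5)
for nm,a in dict(nearrim=(-.1,-.14,.2215),farleft=(-.1,.14,.2215),posttipNear=(-.085,-.125,.162),postNear134=(-.085,-.125,.134),postL134=(-.085,.125,.134),postL60=(-.085,.125,.06)).items(): print(nm,f(q(*a)))
E
python3 - <<'E'
import cv2
b=cv2.imread("pics/side5.png")
k=10
o=cv2.hconcat([cv2.resize(b[150:200,300-0-0:300][:, :0] if 0 else b[165:205,300:300+0] if 0 else b[160:200,305:340] if 0 else b[160:200,300:336],None,fx=k,fy=k,interpolation=0) if 0 else cv2.resize(b[165:200,305:340] if 0 else b[160:195,302:338] if 0 else b[160:195,303:338],None,fx=k,fy=k,interpolation=0)]) if 0 else cv2.hconcat([cv2.resize(b[y:y+36,x:x+36],None,fx=k,fy=k,interpolation=0) for x,y in((305,165),(150,115))]) if 0 else cv2.hconcat([cv2.resize(b[y:y+36,x:x+36],None,fx=k,fy=k,interpolation=0) for x,y in((200,165),(148,115))])
cv2.imwrite("pics/m6.png",o)
E
```

```text
[[0.611  0.1095]
 [0.4057 0.0905]] 0.2062592620515231 yaw 5.28372783279468 c [0.4951 0.2409]
nearrim [206.9822 333.5532]
farleft [  7.6389 153.8334]
posttipNear [222.6944 372.6885]
postNear134 [227.2218 399.0964]
postL134 [ 56.1017 239.9641]
postL60 [ 73.2437 305.5158]
```

View pics/m6.png

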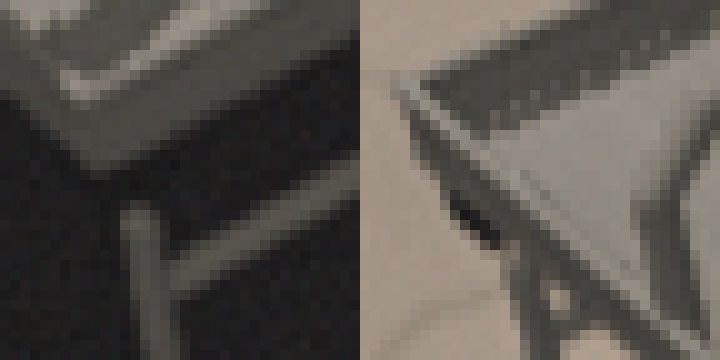

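Tray corner in side reads (207.7,173.5) vs 208.6,174.8 predicted, post tip matches prediction within 0.5 px; top gives tray centre y ≈ +2.5–4 mm off. So both cameras ask for about -3 mm in y. Shift and lower with contact guard.

```bash
python3 - <<'E'
from h import *
ctrl.move_l(np.array([.498,.2352,.262]),.1);ctrl.sleep(.2);f0=np.array(ctrl.current_contact_force());t0=np.array(ctrl.current_wrist_torque())
for z in(.256,.252,.249,.246,.243,.238,.234,.231):
    h=ctrl.move_l(np.array([.498,.2352,z]),.04,contact_N=10)
    print(z,h,ctrl.current_tool_pos(),np.array(ctrl.current_contact_force())-f0,np.array(ctrl.current_wrist_torque())-t0)
    if h: break
print(ctrl.current_t())
E
```

```text
0.256 False [0.4977 0.2352 0.2556] [ 1.0265 -0.0453  0.338 ] [-0.0581  0.0225 -0.0374]
0.252 False [0.4978 0.2351 0.2517] [-0.0163  0.2842  0.1209] [-0.0357 -0.0086  0.0098]
0.249 False [0.4979 0.2352 0.2488] [ 0.4923 -0.077   0.4147] [ 0.0196 -0.0155 -0.0006]
0.246 False [0.4979 0.2352 0.2458] [-0.0689  0.5844  0.249 ] [-0.0382  0.0186  0.0257]
0.243 False [0.4979 0.2352 0.2428] [ 0.8692  0.4378 -0.479 ] [0.0146 0.0304 0.0099]
0.238 False [0.4978 0.2351 0.2377] [1.3438 1.1407 0.6129] [-0.0223  0.0235  0.0216]
0.234 False [0.4978 0.2352 0.2337] [-0.1611 -0.7028  0.7424] [-0.0243  0.0338  0.0396]
0.231 False [0.4979 0.2352 0.2308] [-0.7025  0.6056 -0.5977] [ 0.0434 -0.0219 -0.0247]
32.8667
```

Posts are inside the sockets (feet 19 mm below tip height, almost no force). Seat it and release.

```bash
python3 - <<'E'
from h import *
h=ctrl.move_l(np.array([.498,.2352,.225]),.03,contact_N=4);print(h,ctrl.current_tool_pos(),ctrl.current_contact_force())
ctrl.command_gripper(0.12);ctrl.command_gripper(0.4);e=np.array(ctrl.current_tool_pos());print(e)
ctrl.move_l(e+[0,0,.12],.15);ctrl.goto(np.array([.42,-.22,.35]),down(89));ctrl.sleep(.5);print(ctrl.current_t(),ctrl.current_contact_force())
for n in("top","side"): cv2.imwrite(f"pics/{n}7.png",ctrl.read_camera(n))
a,b=[cv2.imread(f"pics/{n}7.png") for n in("top","side")]
cv2.imwrite("pics/m7.png",cv2.hconcat([cv2.resize(a[175:285,165:275],None,fx=3.5,fy=3.5,interpolation=0),cv2.resize(b[100:210,150:260],None,fx=3.5,fy=3.5)]))
E
```

```text
True [0.4987 0.2354 0.2289] [-0.7223 -0.3506  7.7531]
[0.4977 0.2351 0.2277]
37.0083 [ 0.0074 -0.6009  0.5429]
```

View pics/m7.png

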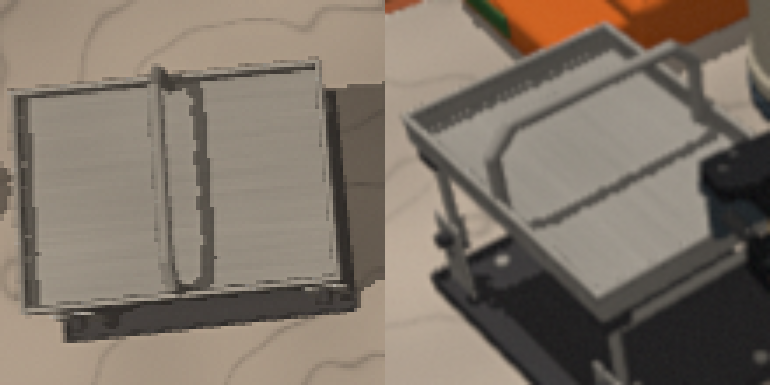

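The tray is seated on the stand, handle up: top-view rim corners (crop) (12,92), (320,62), (343,282), (25,310); posts are under the corners. A last numeric check, then hand in.

```bash
python3 - <<'E'
from h import *
P=np.array([plane("top",(165+x/3.5-.5,175+y/3.5-.5),.189)[:2] for x,y in[(12,92),(320,62),(343,282),(25,310)]])
l,r=(P[0]+P[3])/2,(P[1]+P[2])/2;d=l-r
print(P.mean(0),"len",np.linalg.norm(d),"yaw",np.degrees(np.arctan2(-d[0],d[1])))
print("side near corner z", [tri((165+343/3.5-.5,175+282/3.5-.5),(150+(597-385)/3.5-.5,100+298/3.5-.5))])
print("side far-left", tri((165+12/3.5-.5,175+92/3.5-.5),(150+(605-385)/3.5-.5,100+25/3.5-.5)), tri((165+25/3.5-.5,175+310/3.5-.5),(150+(405-385)/3.5-.5,100+118/3.5-.5)))
ctrl.sign_off()
E
```

```text
[0.4977 0.2354] len 0.27954020409500535 yaw 4.703283420880577
side near corner z [(array([0.4087, 0.0856, 0.1919]), np.float64(0.0009617910041798064))]
side far-left (array([0.5839, 0.3857, 0.1879]), np.float64(0.001726834359898951)) (array([0.3868, 0.3646, 0.1889]), np.float64(0.0023898563487346268))
the job is handed in; nothing more can be done
```

I completed the task and handed it in after about 37 s of robot time. I swung both end frames up by their crossbars and drew the tray out from under the shelf. I then let go of it, picked it up by the middle of its handle and set it on the four posts.

**Last checks**
- **Seating:** the tray slid over the posts with almost no force and met a firm stop within about 1 mm of the seated height. After release it stayed in place, handle up.
- **Height and level:** three rim corners measured from both views stood 188 to 192 mm above the counter, against 189 mm expected. That means the tray is level to within what I could measure.
- **Position:** the tray centre measured (0.498, 0.235), the same as where I set it down.
- **Robot clear:** the arm was away from everything, with the tool force near zero.
- **Stock:** the jar and pot had not moved after the tray was drawn out, and nothing I did touched the other stock. I did not measure their positions at the end.

**Disagreements**
- **Stand centre:** two readings of the post tips gave y = 0.2355 and 0.2384. I set the tray down at 0.2352, because both cameras showed it 3 to 4 mm off while it hung over the stand.
- **Alignment:** the tray's final direction read 4.7° against 5.4° for the stand, about 0.012 rad apart, which is within the 0.06 limit.
- **Frames:** I judged them upright from the pictures and the post-tip spacing (249 mm against 250 mm), since the hinge angles could not be read directly.

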